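# Spatula from the drawer into the mug

## Task

Lift the spice jar out of the drawer's way and stand it upright on the chopping board, then pull the cutlery drawer out to its stop, and only then lower the spatula head first into the blue mug, so that its wooden handle leans over the rim on the side straight opposite the mug's own handle (the mug can then be carried freely). Leave the drawer out, leave the mug standing where it is, do not let the drawer bump the jar, and do not knock over or shove anything else.

Things in the scene. Friction and masses are not known exactly. Their poses are not given: they have to be found in the camera images.
- jar_center (a point): centre (half-way up) of the spice jar, a round jar 45 mm across and 106 mm tall with a red lid; it starts upright on the table in front of the drawer, in the drawer's way. z axis up
- board: pale chopping board, fixed, 201 mm along its x, 269 mm along its y, 16 mm thick; origin at the centre of its underside. A potato and a garlic bulb lie on its +y half and stay there; the rest of its top is free
- potato: brown potato on the board, about 60x79x48 mm, origin at its underside; leave it alone
- garlic: garlic bulb on the board, about 60 mm across, origin at its underside; leave it alone
- unit: low cutlery drawer unit standing on the table, fixed, grey with a blue drawer front; 210 mm deep (its x), 290 mm wide (its y), 75 mm high; origin at the centre of its underside, front faces its -x. One drawer, which slides out along the unit's -x
- unit_drawer0 (a joint): how far the drawer is out, m: 0 shut, 0.1416 at its stop; it starts shut or up to 10 mm ajar. It slides with about 1 N of friction and stays where it is left. The spatula lies on the drawer's floor, 22 mm above the table, and travels with it; the drawer's side walls rise to 53 mm above the table, its front to about 66 mm. The drawer's inside measures 165 mm (unit's x) by 248 mm (unit's y)
- unit_drawer0_handle (a point): middle of the drawer's handle, a steel bar 11 mm thick and 120 mm long along the unit's y, its centre line 35 mm in front of the drawer front and 42 mm above the table; moves with the drawer
- spatula_center (a point): centre of the spatula, 185 mm long, lying flat; its x axis points along it towards the red head, z up as it lies. Handle: pale wood, 18 mm wide (its y), 15 mm thick (its z), from x = -92 to +22 mm; a collar, 23 mm wide, to x = +38; red head 44 mm wide and 9 mm thick, from there to x = +92. Underside flat, 7.5 mm below this point. 90 g. It lies in the drawer roughly across it, handle end towards the unit's +y
- spatula_end (a point): end of the spatula's wooden handle, on its centre line
- spatula_tip (a point): tip of the spatula's red head, on its centre line
- peeler: vegetable peeler with a red handle, 170x25x18 mm, lying farther back in the drawer; leave it there
- mug: blue ceramic mug, loose, 0.4 kg, outside 82 mm across, 90 mm high, wall 4 mm, inner floor 5 mm above its underside; origin at the centre of its underside, z up. Its handle stands out to 78 mm from the axis along the mug's +y, so the spatula's handle has to lean over the rim towards the mug's -y
- mug_in (a point): centre of the mug's inner floor
- mug_rim (a point): centre of the mug's mouth, at the height of its rim
- steel_cup: plain steel cup without a handle, 76 mm across, 98 mm tall, origin at its underside; a bystander
- shaker: salt shaker, 44 mm across, 90 mm tall, origin at its underside; a bystander
- chilli_jar: chilli jar with a black lid, 65 mm across, 94 mm tall, standing between the robot and the mug, origin at its underside; a bystander

How it is judged (in metres and radians):
On the way, in this order (a step that is already met when the one before it is completed fails the run):
1. the spice jar stands upright on the board, let go (x of jar_center in the frame of board between -0.085 and 0.085 m and y of jar_center in the frame of board between -0.12 and 0.12 m and height (world z) of jar_center between 0.062 and 0.078 m and angle between jar_center's own z axis and vertical below 0.15 rad and distance between the grasp point and jar_center above 0.07 m), for 0.2 s.
2. the drawer is out to its stop (value of joint unit_drawer0 above 0.134 m), for 0.2 s.
3. the head of the spatula is inside the mug while the gripper still holds it (z of spatula_tip in the frame of mug below 0.06 m and horizontal distance between spatula_tip and mug_in below 0.042 m and contact force between the fingers and spatula above 0.5 N), for 0.05 s.
At the end, for the whole second after the job is handed in: Spatula head down in the mug (tip under 35 mm up), handle end over 110 mm up, 45 mm or more out opposite the mug's handle, within 40 mm of that line; mug upright, within 50 mm of its start; drawer over 128 mm out; jar upright on the board, axis within 85 (x) and 120 mm (y) of its centre (x of jar_center in the frame of board between -0.085 and 0.085 m and y of jar_center in the frame of board between -0.12 and 0.12 m and height (world z) of jar_center between 0.062 and 0.078 m and angle between jar_center's own z axis and vertical below 0.15 rad and value of joint unit_drawer0 above 0.128 m and z of spatula_tip in the frame of mug below 0.035 m and horizontal distance between spatula_tip and mug_in below 0.042 m and z of spatula_end in the frame of mug above 0.11 m and y of spatula_end in the frame of mug below -0.045 m and x of spatula_end in the frame of mug between -0.04 and 0.04 m and angle between mug's own z axis and vertical below 0.12 rad and distance of mug from where it was at the start of the episode below 0.05 m); the robot touches nothing.
It fails at once if the drawer bumps the jar (contact force between jar and unit above 2 N).
It fails at once if the jar or the mug is tipped over (angle between jar_center's own z axis and vertical above 0.9 rad or angle between mug's own z axis and vertical above 0.5 rad).
It fails at once if a bystander is knocked over (angle between any of steel_cup, shaker, chilli_jar's own z axis and vertical above 0.5 rad).
It fails at once if a bystander is shoved away (distance of any of steel_cup, shaker, chilli_jar, potato, garlic from where it was at the start of the episode above 0.05 m).
It fails at once if the peeler is taken out of the drawer (height (world z) of peeler above 0.09 m).
It also fails if it takes over 67 s, if anything falls off the work surface, if the arm or the gripper's body presses on something with over 40 N, if the wrist force passes 120 N, or if a joint passes its speed limit or range.

## Robot

A 6-joint arm with a two-finger parallel gripper is mounted at the origin on a cart in front of the work surface, level with it; the furniture and walls round the work are solid. World frame = base frame: x ahead of the robot, y to its left, z up, the work surface at z = 0. Lengths are in mm, angles in degrees, forces in N, time in s.
With the tool pointing down it reaches from about 300 to 850 mm from the base axis. Payload 5.4 kg.
Tool frame: the origin (TCP) lies midway between the tips of the shut fingers; the grasp point (between the pads) lies r.grip_point_offset behind it (r.grip_point_offset is the distance from the TCP to the grasp point, in mm); z points along the fingers, y is the direction in which the jaws open and shut (so a half turn about z gives the same grasp; the last joint's range is limited). The gripper opens to 85 mm and grips with 20 to 120 N. Pads are 22 mm wide; open, the fingers measure 114 mm over their backs; the gripper's body (76 mm by 85 mm) begins 54 mm behind the grasp point. The pads swing forward as they close: fully open they stand 13 mm farther back than shut.
Start: joints at [-87.439, 9.076, 91.501, -0, 79.423, -12.038], TCP at [144.907, -556.425, 231.299] pointing down, gripper open.
Joint ranges: [-166.64, 166.64], [-54.1, 131.32], [10.49, 154.53], [-73.88, 253.88], [9.74, 151.15], [-171.62, 171.62]. Speed limits (degrees/s): [147.25, 147.25, 180, 180, 180, 180].

## Interface

Orientations are given as a 3x3 rotation matrix whose columns are the frame's x, y, z axes.
In Python, from plant import r gives the robot as it stands.
- The arm moves only by the shell command python3 -m creep 'ROWS'. ROWS is JSON, a list of rows, each an object with "travel": the shift along the world's x, y, z in mm, a list of three; "twist": the turn, a rotation vector about the world's x, y, z in degrees, a list of three; "fingers": the opening, from -1 (shut) to 1 (fully open). In form: [{"travel": [tx, ty, tz], "twist": [rx, ry, rz], "fingers": fingers}, ...]. A call has 1 to 10 rows; each row shifts and turns the commanded pose from where the row before left it; what a row does not reach is not made up. A row lasts 1/8 s, in which the tool goes at most 62.5 mm and 10.7 degrees, less where a joint would pass 70% of its speed; a pose out of reach is approached as far as the arm can. A call is refused whole if a number of a shift passes 62.5 or a number of a turn 10.7, either way. A call with a gripper value outside its range is refused whole. The fingers move at their own pace and stop on an object; the grip force is fixed at half the most. Time passes only in rows, so rows that do not move let the fingers close. It gives the time, the measured TCP pose, the force and the opening at its end, in the units of the state.
- r.read_state(): the state, without advancing time (a new reading comes with each control period).
- r.grab_frame(name): name is "scene" or "top" or "wrist"; returns the picture (400x640x3 uint8, red, green, blue); there is no depth.
- r.camera_params(name): a dict with "fx", "fy", "cx", "cy" (pixels), "dist_coeffs" ([k1, k2, p1, p2, k3] as OpenCV has them; the pictures are not rectified), "R" (3x3) and "t" (3): a world point X has camera coordinates R X + t; the wrist camera has in their place "tool_from_camera" (4x4, takes a point from camera to tool coordinates, whose origin is the TCP and whose axes are the flange's). Camera axes: x right, y down, z forward; pixel columns grow to the right and rows downward; lengths in mm; the calibration is good to about 2 mm. A picture is of the moment at which its call begins: read the wrist's pose just before it. camera_params takes no time and is no camera call.
- r.sign_off(): hands the job in, once; it reports no verdict.
Trained networks look in the newest picture that a camera, given by its name, has taken for a name from the list of things; names that differ only in an ending like _2 or _b are one class to them, and where a whole thing is asked for, a point or a joint stands for the part that bears it (a point fixed in the world has none). Each returns a list of dicts, best first, with "conf" (0 to 1); they miss things now and then, are a little off and sometimes report something else, mostly with a low value. They report only what shows in the picture. A call takes as long as a camera call.
- r.recognise(camera, query): "extent" ([centre column, centre row, width, height] in pixels, round what is visible of it).
- r.masks_of(camera, query): "pixels" (400x640 bool, what is visible of it) and "extent" ([centre column, centre row, width, height] in pixels, round what is visible of it).
The state is a dict: "time_s": time; "joint_positions": joint angles; "joint_vel": joint speeds; "tau": joint torques, N m; "tcp_pos": TCP position; "eef_rot": TCP orientation; "wrist_force": force on the tool from outside, world axes, zero at the start; "wrist_torque": the same for the moment, N m; "width": finger opening in mm.
Only numpy, scipy, OpenCV 4.12 (cv2) and the standard library are available. Lean on these libraries where they do the work, as an engineer would, in place of code of your own. Each camera call takes 0.05 s, during which the arm holds its last target.

## Working session

There is one attempt and no reset: what is moved stays moved. The work goes in short steps, Python scripts to look and compute and a shell command to move; the robot and the scene stay as the last step left them, time stands still between calls to the robot, and variables do not carry over. Pictures are saved under pics/ and viewed, and the job is handed in when it is done.

```bash
ls; mkdir -p pics; cat > h.py <<'E'
import numpy as np, cv2
from plant import r
def snap(n,f):
    im=r.grab_frame(n); cv2.imwrite('pics/'+f+'.png',im[:,:,::-1]); return im
def cam(n):
    c=r.camera_params(n); K=np.array([[c['fx'],0,c['cx']],[0,c['fy'],c['cy']],[0,0,1.]]); d=np.array(c['dist_coeffs'],float)
    if 'R' in c: return K,d,np.array(c['R'],float),np.array(c['t'],float).ravel()
    T=np.array(c['tool_from_camera'],float); s=r.read_state()
    Rt=np.array(s['eef_rot']); p=np.array(s['tcp_pos'])
    Rw=Rt@T[:3,:3]; o=Rt@T[:3,3]+p
    return K,d,Rw.T,-Rw.T@o
def ray(C,uv):
    K,d,R,t=C; q=cv2.undistortPoints(np.array([[uv]],float),K,d)[0,0]
    v=R.T@np.array([q[0],q[1],1]); return -R.T@t, v/np.linalg.norm(v)
def atz(C,uv,z):
    o,v=ray(C,uv); return o+v*(z-o[2])/v[2]
def proj(C,X):
    K,d,R,t=C; return cv2.projectPoints(np.array(X,float).reshape(-1,1,3),cv2.Rodrigues(R)[0],t,K,d)[0].reshape(-1,2)
def tri(obs):
    A=np.zeros((3,3));b=np.zeros(3)
    for C,uv in obs:
        o,v=ray(C,uv);P=np.eye(3)-np.outer(v,v);A+=P;b+=P@o
    return np.linalg.solve(A,b)
E
python3 - <<'E'
from h import *
np.set_printoptions(precision=1,suppress=True)
for n in ['scene','top','wrist']:
    snap(n,n+'0')
    for q in ['jar_center','board','unit','unit_drawer0_handle','spatula_center','mug','steel_cup','shaker','chilli_jar','potato','garlic','peeler']:
        o=r.recognise(n,q); print(n,q,[(np.round(x['extent']),round(x['conf'],2)) for x in o[:2]])
    C=cam(n); print(n,-C[2].T@C[3],C[2][2])
s=r.read_state();print(s['time_s'],s['eef_rot'],r.grip_point_offset,s['width'])
E
```

```text
pics
scene jar_center []
scene board [(array([249., 284., 116.,  98.]), 0.89)]
scene unit [(array([371., 151., 104.,  75.]), 0.69)]
scene unit_drawer0_handle [(array([392., 166.,  62.,  48.]), 0.96)]
scene spatula_center [(array([319., 206.,  27.,  41.]), 0.33)]
scene mug [(array([318., 205.,  29.,  40.]), 0.63)]
scene steel_cup []
scene shaker [(array([304., 183.,  16.,  24.]), 0.67), (array([391., 166.,  64.,  48.]), 0.64)]
scene chilli_jar [(array([346., 245.,  26.,  35.]), 0.81)]
scene potato [(array([213., 286.,  25.,  30.]), 0.58)]
scene garlic [(array([237., 306.,  20.,  21.]), 0.72)]
scene peeler []
scene [-120.4  707.2 1183.1] [ 0.5 -0.5 -0.7]
top jar_center [(array([448., 257.,  26.,  20.]), 0.8)]
top board [(array([211., 217.,  97.,  68.]), 0.84)]
top unit [(array([427., 182., 110.,  96.]), 0.95), (array([212., 216.,  91.,  68.]), 0.26)]
top unit_drawer0_handle [(array([426., 217., 104.,  28.]), 0.61)]
top spatula_center [(array([427., 183., 110.,  96.]), 0.48)]
top mug [(array([321., 203.,  27.,  44.]), 0.83)]
top steel_cup [(array([276., 151.,  26.,  28.]), 0.84)]
top shaker [(array([332., 162.,  16.,  21.]), 0.75), (array([275., 149.,  28.,  31.]), 0.66)]
top chilli_jar [(array([301., 256.,  27.,  23.]), 0.96)]
top potato [(array([177., 198.,  23.,  28.]), 0.96), (array([426., 218., 105.,  31.]), 0.25)]
top garlic [(array([176., 230.,  23.,  17.]), 0.63), (array([424., 218., 102.,  34.]), 0.63)]
top peeler []
top [ 363.3    9.1 1216.8] [ 0.2 -0.  -1. ]
wrist jar_center []
wrist board []
wrist unit []
wrist unit_drawer0_handle []
wrist spatula_center []
wrist mug []
wrist steel_cup []
wrist shaker []
wrist chilli_jar []
wrist potato []
wrist garlic []
wrist peeler []
wrist [ 225.6 -535.2  373.4] [-0.3 -0.1 -0.9]
1.95 [[ 1.   0.3  0. ]
 [ 0.3 -1.  -0. ]
 [ 0.   0.  -1. ]] 18.700000000000003 85.53932759527447
```

View pics/scene0.png

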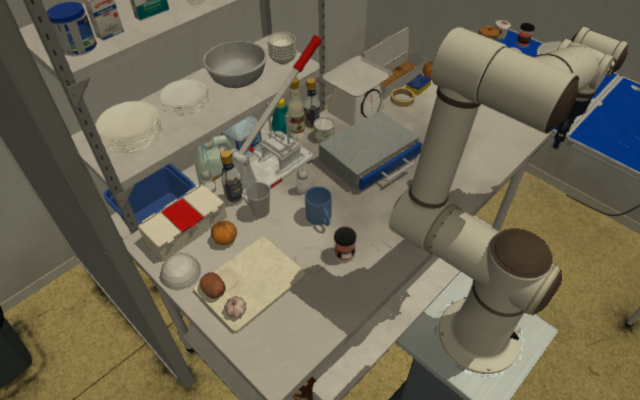

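View pics/top0.png

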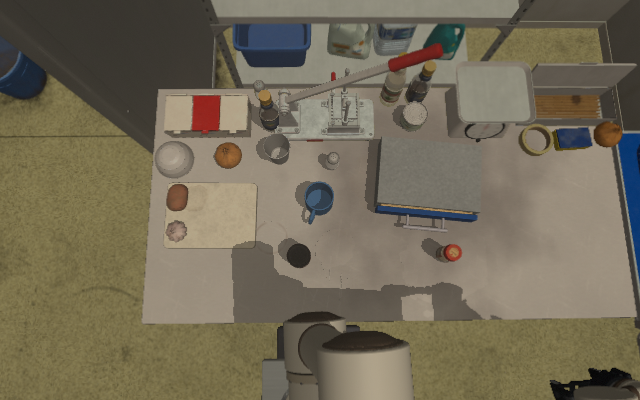

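View pics/wrist0.png

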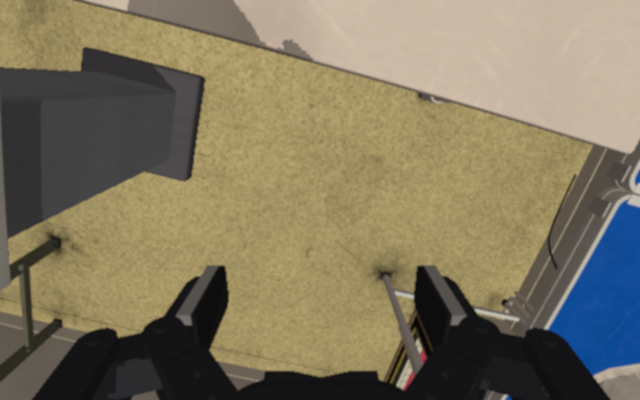

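```bash
python3 - <<'E'
from h import *
np.set_printoptions(precision=1,suppress=True)
im=snap('top','top1')
cv2.imwrite('pics/topz.png',cv2.resize(im[120:290,240:500],None,fx=3,fy=3,interpolation=cv2.INTER_CUBIC)[:,:,::-1])
C=cam('top')
for q in ['jar_center','board','unit','unit_drawer0_handle','mug','steel_cup','shaker','chilli_jar']:
    o=r.masks_of('top',q)
    if not o: print(q,'none');continue
    m=o[0]['pixels'].astype(np.uint8); ys,xs=np.nonzero(m)
    rc=cv2.minAreaRect(np.c_[xs,ys].astype(np.float32))
    print(q,o[0]['conf'],xs.mean(),ys.mean(),rc, 'z0',atz(C,(xs.mean(),ys.mean()),0)[:2])
print('jar lid',atz(C,(453,252),106),'jar base',atz(C,(443,258),0))
s=r.read_state(); print(s['time_s'])
E
```

```text
jar_center 0.83 448.17619047619047 253.43809523809523 ((448.11541748046875, 253.5769500732422), (17.65045166015625, 27.064027786254883), 78.69007110595703) z0 [ 437.8 -377.3]
board 0.71 216.16850723533892 216.3539603960396 ((209.99996948242188, 215.49996948242188), (93.99998474121094, 66.99998474121094), -0.0) z0 [552.7 301.2]
unit 0.61 428.01571946795644 180.51632406287789 ((428.13116455078125, 185.55740356445312), (107.1943130493164, 90.5357437133789), 5.194429397583008) z0 [ 656.9 -331.3]
unit_drawer0_handle 0.74 427.0620347394541 214.41356492969396 ((425.5910339355469, 218.29440307617188), (102.48863220214844, 23.702274322509766), 5.440331935882568) z0 [ 553.5 -322.2]
mug 0.89 318.39251207729467 199.42391304347825 ((319.0, 202.5), (39.0, 28.0), 90.0) z0 [601.2  -0.1]
steel_cup 0.86 276.7592024539877 147.67638036809817 ((277.5000305175781, 147.50001525878906), (29.698482513427734, 26.870054244995117), 45.0) z0 [762.8 125.4]
shaker 0.45 331.92788461538464 160.6778846153846 ((332.0, 160.5), (17.0, 14.0), 90.0) z0 [720.7 -42.1]
chilli_jar 0.71 298.6209302325581 255.41860465116278 ((298.79998779296875, 255.4000244140625), (22.360679626464844, 23.25510597229004), 26.56505012512207) z0 [436.4  58.6]
jar lid [ 435.  -356.9  106. ] jar base [ 424.8 -361.2    0. ]
2.4
```

View pics/topz.png

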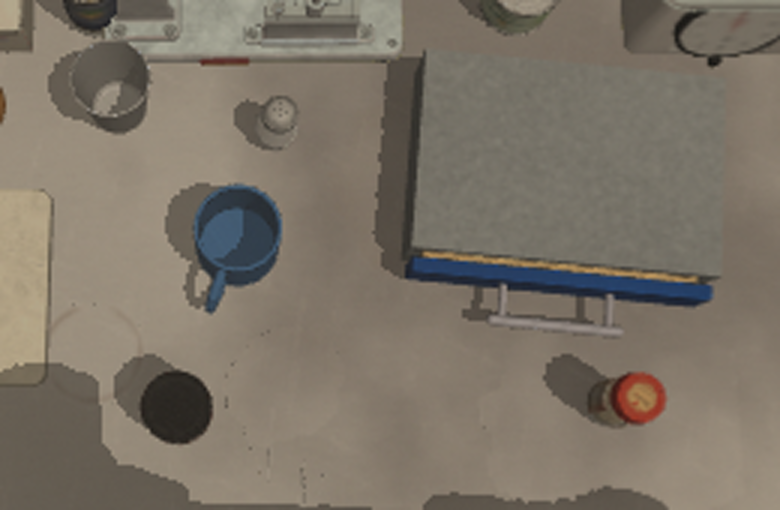

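```bash
python3 -m creep '[{"travel":[48,33,5],"twist":[0,0,0],"fingers":1},{"travel":[48,33,5],"twist":[0,0,0],"fingers":1},{"travel":[48,33,5],"twist":[0,0,0],"fingers":1},{"travel":[48,33,5],"twist":[0,0,0],"fingers":1},{"travel":[48,33,5],"twist":[0,0,0],"fingers":1},{"travel":[48,33,5],"twist":[0,0,0],"fingers":1},{"travel":[0,0,0],"twist":[0,0,0],"fingers":1}]'
cat >> h.py <<'E'
import json
def log():
    s=r.read_state(); open('log.jsonl','a').write(json.dumps([list(map(float,s['joint_positions'])),list(map(float,s['tcp_pos'])),np.array(s['eef_rot']).tolist()])+'\n'); return s
E
python3 - <<'E'
from h import *
np.set_printoptions(precision=2,suppress=True)
s=log();print(s['joint_positions'],s['tcp_pos'],s['wrist_force'])
snap('wrist','w1')
C=cam('wrist'); print(C[1])
for q in ['jar_center','unit_drawer0_handle']:
    for o in r.masks_of('wrist',q)[:2]: print(q,o['conf'],o['extent'])
print(proj(C,[[435,-357,106],[435,-357,0]]))
E
```

```text
time_s: 3.28
tcp_pos: [435.7, -356.1, 261.8]
eef_rot: [[0.966, 0.258, 0.001], [0.258, -0.966, -0.0], [0.001, 0.001, -1.0]]
wrist_force: [-0.7, 0.0, -0.4]
width: 85.3
[-51.59   6.07  91.35   0.05  82.53  23.48] [ 435.65 -356.07  261.85] [-0.66  0.   -0.44]
[-0.04  0.    0.    0.    0.  ]
jar_center 0.77 [324.1, 177.8, 45.2, 60.7]
unit_drawer0_handle 0.64 [300.8, 58.3, 272.1, 116.4]
[[321.13 180.  ]
 [321.09 157.09]]
```

View pics/w1.png

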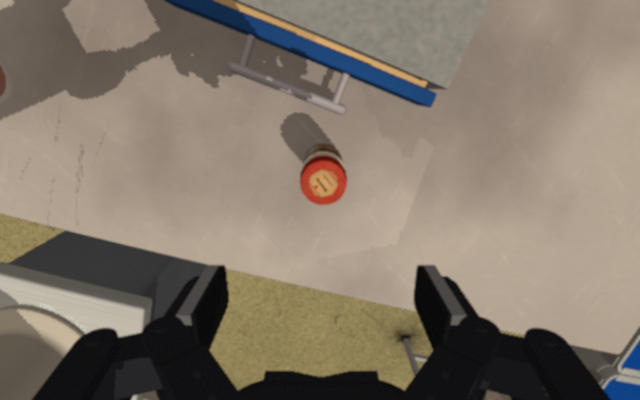

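```bash
python3 - <<'E'
from h import *
np.set_printoptions(precision=1,suppress=True)
T=cam('top');W=cam('wrist')
print('lid',tri([(T,(453.3,252.3)),(W,(323.5,180.5))]),atz(W,(323.5,180.5),106))
l=(240+490/3,120+321/3);rr=(240+622/3,120+332/3)
for a,b in ((l,(233,67)),(rr,(342,109))): print('bar',tri([(T,a),(W,b)]),atz(W,b,42),atz(T,a,42))
for p in [(257,183),(257,248),(165,183),(165,248)]: print('board',atz(T,p,16))
E
```

```text
lid [ 433.6 -359.7  103.2] [ 433.4 -360.6  106. ]
bar [ 511.  -242.8   34. ] [ 509.7 -245.3   42. ] [ 511.2 -240.7   42. ]
bar [ 498.1 -363.6   50.8] [ 497.1 -364.6   42. ] [ 499.6 -366.    42. ]
board [648.9 181.   16. ]
board [457.6 177.1  16. ]
board [650.8 451.8  16. ]
board [459.9 439.7  16. ]
```

```bash
python3 -m creep '[{"travel":[-1,-2,-45],"twist":[0,0,0],"fingers":1},{"travel":[-1,-1,-45],"twist":[0,0,0],"fingers":1},{"travel":[0,0,-45],"twist":[0,0,0],"fingers":1},{"travel":[0,0,-40],"twist":[0,0,0],"fingers":1},{"travel":[0,0,-35],"twist":[0,0,0],"fingers":1},{"travel":[0,0,0],"twist":[0,0,0],"fingers":0},{"travel":[0,0,0],"twist":[0,0,0],"fingers":-1},{"travel":[0,0,0],"twist":[0,0,0],"fingers":-1},{"travel":[0,0,0],"twist":[0,0,0],"fingers":-1},{"travel":[0,0,0],"twist":[0,0,0],"fingers":-1}]'
python3 - <<'E'
from h import *
s=log();print(s['joint_positions'])
snap('wrist','w2')
E
```

```text
time_s: 4.68
tcp_pos: [431.8, -362.9, 53.5]
eef_rot: [[0.968, 0.252, 0.002], [0.252, -0.968, -0.003], [0.001, 0.004, -1.0]]
wrist_force: [-2.5, 0.5, 5.8]
width: 43.4
[-5.23048433e+01  1.91078409e+01  1.01254360e+02 -3.79037531e-02
  5.94194237e+01  2.31022464e+01]
```

View pics/w2.png

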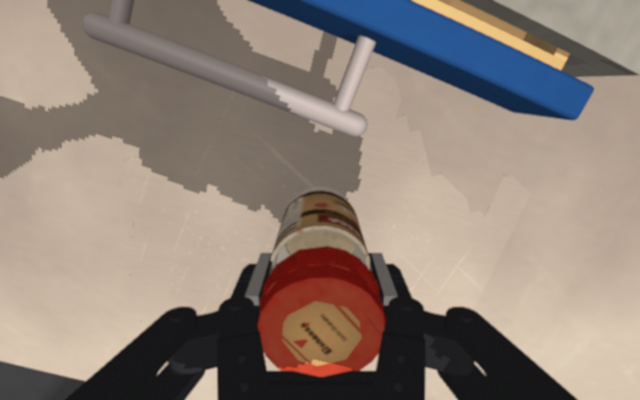

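```bash
python3 -m creep '[{"travel":[0,0,30],"twist":[0,0,0],"fingers":-1},{"travel":[0,0,50],"twist":[0,0,0],"fingers":-1},{"travel":[0,10,50],"twist":[0,0,0],"fingers":-1},{"travel":[5,30,25],"twist":[0,0,0],"fingers":-1},{"travel":[10,50,0],"twist":[0,0,0],"fingers":-1},{"travel":[10,50,0],"twist":[0,0,0],"fingers":-1},{"travel":[10,50,0],"twist":[0,0,0],"fingers":-1},{"travel":[10,50,0],"twist":[0,0,0],"fingers":-1},{"travel":[10,50,0],"twist":[0,0,0],"fingers":-1},{"travel":[10,50,0],"twist":[0,0,0],"fingers":-1}]'
python3 -c "
from h import *
s=log();print(s['joint_positions'])"
python3 -m creep '[{"travel":[10,50,0],"twist":[0,0,0],"fingers":-1},{"travel":[10,50,0],"twist":[0,0,0],"fingers":-1},{"travel":[10,50,0],"twist":[0,0,0],"fingers":-1},{"travel":[10,50,0],"twist":[0,0,0],"fingers":-1},{"travel":[10,50,0],"twist":[0,0,0],"fingers":-1},{"travel":[8,50,0],"twist":[0,0,0],"fingers":-1},{"travel":[0,35,0],"twist":[0,0,0],"fingers":-1},{"travel":[0,0,0],"twist":[0,0,0],"fingers":-1}]'
python3 - <<'E'
from h import *
s=log();print(s['joint_positions'],s['tcp_pos'])
W=cam('wrist')
snap('wrist','w3');snap('top','t3')
E
```

```text
time_s: 5.98
tcp_pos: [496.1, -19.7, 206.9]
eef_rot: [[0.968, 0.252, 0.001], [0.252, -0.968, -0.0], [0.001, 0.001, -1.0]]
wrist_force: [0.5, -0.9, -1.1]
width: 43.2
[-1.62522225e+01 -1.62348359e+00  1.05553274e+02  2.57860180e-03
  7.59876304e+01  5.91450103e+01]
time_s: 6.98
tcp_pos: [553.3, 315.9, 206.3]
eef_rot: [[0.967, 0.255, 0.0], [0.255, -0.967, 0.001], [0.0, -0.001, -1.0]]
wrist_force: [0.3, -0.6, -0.7]
width: 43.4
[1.88625929e+01 1.91593387e+01 8.23820694e+01 2.80858961e-02
 7.84366660e+01 9.40568035e+01] [553.32703663 315.90212193 206.34295356]
```

View pics/w3.png

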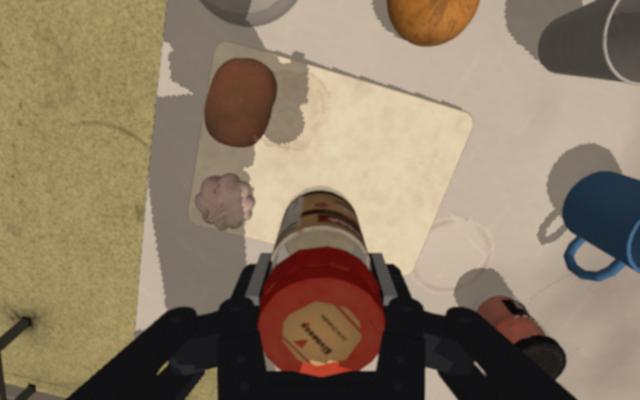

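View pics/t3.png

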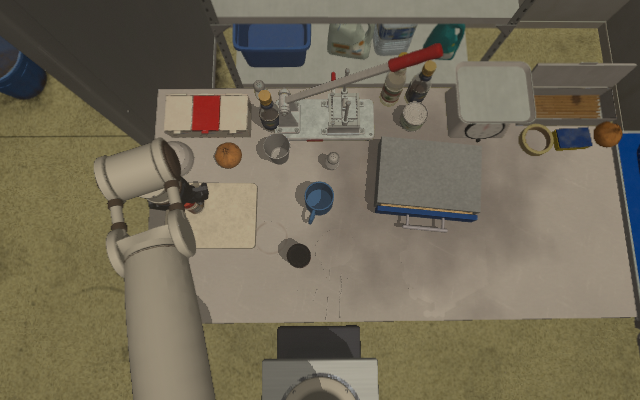

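```bash
python3 - <<'E'
from h import *
W=cam('wrist')
for p in [(472,115),(408,278),(219,43),(190,220)]: print(atz(W,p,16))
for p,z in [((240,103),40),((225,202),40),((598,185),90)]: print(atz(W,p,z))
E
```

```text
[647.59365171 183.9834855   16.        ]
[456.75399126 183.76792711  16.        ]
[648.99410629 435.99915152  16.        ]
[465.6432562  438.81985853  16.        ]
[603.16416626 401.99165405  40.        ]
[506.06089943 399.71109614  40.        ]
[620.18753269  90.57241401  90.        ]
```

```bash
python3 -m creep '[{"travel":[0,-30,-15],"twist":[0,0,0],"fingers":-1},{"travel":[0,-25,-35],"twist":[0,0,0],"fingers":-1},{"travel":[0,0,-40],"twist":[0,0,0],"fingers":-1},{"travel":[0,0,-30],"twist":[0,0,0],"fingers":-1},{"travel":[0,0,-12],"twist":[0,0,0],"fingers":-1},{"travel":[0,0,-4],"twist":[0,0,0],"fingers":-1},{"travel":[0,0,0],"twist":[0,0,0],"fingers":-1},{"travel":[0,0,0],"twist":[0,0,0],"fingers":-1}]'
```

```text
time_s: 8.07
tcp_pos: [554.9, 258.8, 71.8]
eef_rot: [[0.968, 0.252, 0.002], [0.252, -0.968, 0.001], [0.003, 0.0, -1.0]]
wrist_force: [0.0, 0.4, -1.0]
width: 43.2
```

Not touching yet (no force); lower gently.

```bash
python3 -m creep '[{"travel":[0,0,-1.5],"twist":[0,0,0],"fingers":-1},{"travel":[0,0,0],"twist":[0,0,0],"fingers":-1},{"travel":[0,0,-1],"twist":[0,0,0],"fingers":-1},{"travel":[0,0,0],"twist":[0,0,0],"fingers":-1}]'
```

```text
time_s: 8.57
tcp_pos: [554.7, 258.9, 69.6]
eef_rot: [[0.968, 0.252, 0.002], [0.252, -0.968, 0.0], [0.002, 0.0, -1.0]]
wrist_force: [-2.3, -0.4, 7.3]
width: 43.2
```

```bash
python3 -m creep '[{"travel":[0,0,0],"twist":[0,0,0],"fingers":0.2},{"travel":[0,0,0],"twist":[0,0,0],"fingers":0.8},{"travel":[0,0,0],"twist":[0,0,0],"fingers":1},{"travel":[0,0,20],"twist":[0,0,0],"fingers":1},{"travel":[0,0,45],"twist":[0,0,0],"fingers":1},{"travel":[0,0,45],"twist":[0,0,0],"fingers":1},{"travel":[0,0,45],"twist":[0,0,0],"fingers":1},{"travel":[0,-20,20],"twist":[0,0,0],"fingers":1}]'
python3 - <<'E'
from h import *
log()
snap('wrist','w4'); print(r.read_state()['width'])
E
```

```text
time_s: 9.57
tcp_pos: [555.3, 239.0, 247.5]
eef_rot: [[0.967, 0.254, 0.007], [0.254, -0.967, 0.001], [0.007, 0.0, -1.0]]
wrist_force: [-0.5, 0.1, -0.4]
width: 85.1
85.42439699608384
```

View pics/w4.png

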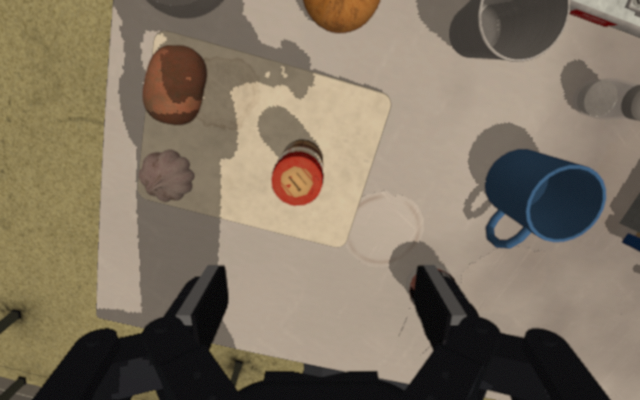

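```bash
python3 -m creep '[{"travel":[0,-34,8],"twist":[0,0,9.8],"fingers":1},{"travel":[0,-34,8],"twist":[0,0,9.8],"fingers":1},{"travel":[0,-34,8],"twist":[0,0,9.8],"fingers":1},{"travel":[0,-34,8],"twist":[0,0,9.8],"fingers":1},{"travel":[0,-34,8],"twist":[0,0,9.8],"fingers":1},{"travel":[0,-34,8],"twist":[0,0,9.8],"fingers":1},{"travel":[0,-34,8],"twist":[0,0,10],"fingers":1},{"travel":[0,0,0],"twist":[0,0,0],"fingers":1}]'
python3 - <<'E'
from h import *
s=log();print(s['joint_positions'])
W=cam('wrist');snap('wrist','w5')
for o in r.recognise('wrist','mug')[:2]: print(o)
E
```

```text
time_s: 10.62
tcp_pos: [553.4, -2.1, 297.9]
eef_rot: [[0.119, 0.993, -0.001], [0.993, -0.119, -0.0], [-0.0, -0.001, -1.0]]
wrist_force: [0.1, 1.1, -0.2]
width: 85.3
[-1.27086453e+01  3.79583950e+00  8.97358029e+01 -3.29533361e-02
  8.65467592e+01 -5.87925266e+00]
{'extent': [346.2, 159.9, 106.1, 82.2], 'conf': 0.6}
{'extent': [210.5, 126.5, 77.8, 60.4], 'conf': 0.44}
```

View pics/w5.png

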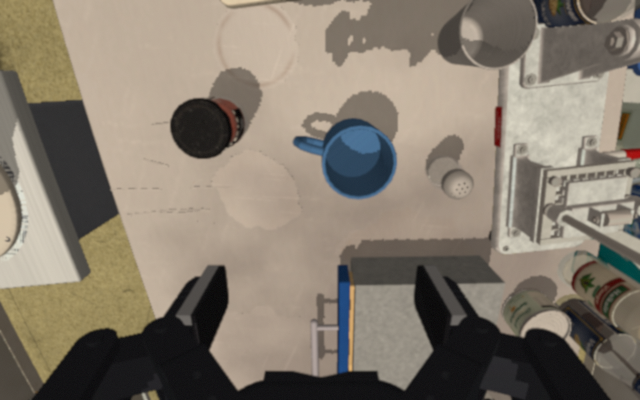

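```bash
python3 - <<'E'
from h import *
np.set_printoptions(precision=1,suppress=True)
T=cam('top');W=cam('wrist')
tr=(240+239/3.,120+227/3.)   # rim centre, top
wr=(358,158)
print('rim tri',tri([(T,tr),(W,wr)]),atz(W,wr,90),atz(T,tr,90))
print('handle',atz(W,(297,141),70),atz(T,(240+212/3,120+303/3),70))
print('chilli',atz(W,(200,127),94))
# reproject model
c=atz(W,wr,90)
a=np.linspace(0,2*np.pi,60)
im=cv2.imread('pics/w5.png')
for d in proj(W,np.c_[c[0]+41*np.cos(a),c[1]+41*np.sin(a),a*0+90]): cv2.circle(im,tuple(np.int32(d)),0,(0,0,255),-1)
for d in proj(W,np.c_[c[0]+41*np.cos(a),c[1]+41*np.sin(a),a*0]): cv2.circle(im,tuple(np.int32(d)),0,(0,255,0),-1)
cv2.imwrite('pics/w5m.png',cv2.resize(im[60:260,150:500],None,fx=2.2,fy=2.2))
E
```

```text
rim tri [598.9  -1.8  53.4] [593.    7.8  90. ] [594.2  -3.   90. ]
handle [528.8  30.6  70. ] [526.7  22.4  70. ]
chilli [433.2  60.6  94. ]
```

View pics/w5m.png

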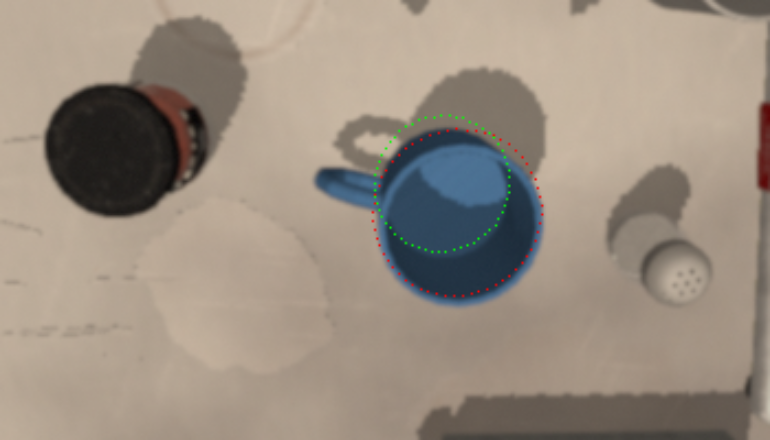

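```bash
python3 - <<'E'
from h import *
np.set_printoptions(precision=1,suppress=True)
T=cam('top');W=cam('wrist')
wr=(359.5,161.8)
print(atz(W,wr,90)); c=atz(W,wr,90)
tr=(240+239/3.,120+227/3.)
print(tri([(T,tr),(W,wr)]))
for z in (60,75): print(atz(W,(296,142),z), atz(T,(240+211/3,120+308/3),z))
for ang in (150,155,160,165): print(ang,proj(W,[c[0]+78*np.cos(np.radians(ang)),c[1]+78*np.sin(np.radians(ang)),65])[0])
E
```

```text
[594.3   3.4  90. ]
[597.6  -2.6  66.8]
[526.6  28.2  60. ] [523.4  23.5  60. ]
[528.   30.4  75. ] [521.3  23.3  75. ]
150 [294.  130.1]
155 [292.  135.8]
160 [290.6 141.6]
165 [289.6 147.5]
```

```bash
python3 -m creep '[{"travel":[-8,-50,-15],"twist":[0,0,0],"fingers":-0.3},{"travel":[-8,-50,-15],"twist":[0,0,0],"fingers":-0.3},{"travel":[-8,-50,-15],"twist":[0,0,0],"fingers":-0.3},{"travel":[-8,-50,-15],"twist":[0,0,0],"fingers":-0.3},{"travel":[-8,-50,-20],"twist":[0,0,0],"fingers":-0.3},{"travel":[-8,-50,-20],"twist":[0,0,0],"fingers":-0.3},{"travel":[0,0,-20],"twist":[0,0,0],"fingers":-0.3},{"travel":[0,0,0],"twist":[0,0,0],"fingers":-0.3}]'
python3 - <<'E'
from h import *
s=log();print(s['joint_positions'])
W=cam('wrist');snap('wrist','w6')
print(proj(W,[[504.5,-304,42],[511,-243,42],[498,-364,42]]))
E
```

```text
time_s: 11.72
tcp_pos: [504.6, -297.7, 175.9]
eef_rot: [[0.116, 0.993, -0.004], [0.993, -0.116, 0.004], [0.004, -0.005, -1.0]]
wrist_force: [-0.7, 0.1, -0.0]
width: 29.7
[-4.23577048e+01  1.35797696e+01  9.27383208e+01  2.06787927e-02
  7.40246326e+01 -3.57152178e+01]
[[322.90568347 196.02349392]
 [322.24338399 124.9405748 ]
 [323.35629632 257.23409959]]
```

View pics/w6.png

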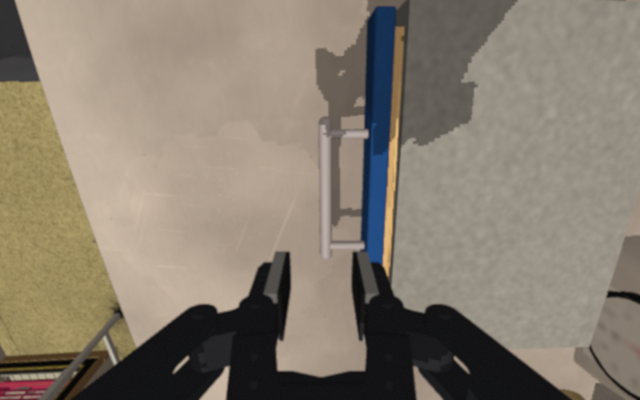

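```bash
python3 -m creep '[{"travel":[1.5,-6,-40],"twist":[0,0,0],"fingers":-0.3},{"travel":[0,0,-40],"twist":[0,0,0],"fingers":-0.3},{"travel":[0,0,-35],"twist":[0,0,0],"fingers":-0.3},{"travel":[0,0,-20],"twist":[0,0,0],"fingers":-0.3},{"travel":[0,0,-15],"twist":[0,0,0],"fingers":-0.3},{"travel":[0,0,0],"twist":[0,0,0],"fingers":-0.3}]'
python3 - <<'E'
from h import *
s=log();snap('wrist','w7')
E
```

```text
time_s: 12.52
tcp_pos: [507.4, -305.0, 28.6]
eef_rot: [[0.115, 0.993, -0.001], [0.993, -0.115, 0.0], [0.0, -0.001, -1.0]]
wrist_force: [-0.3, -0.0, 0.5]
width: 30.0
```

View pics/w7.png

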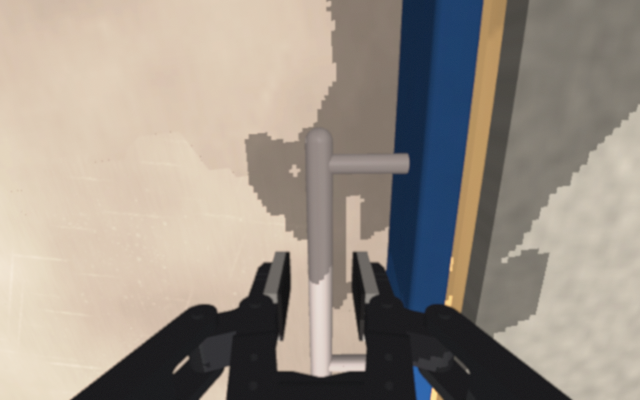

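```bash
python3 -m creep '[{"travel":[0,0,0],"twist":[0,0,0],"fingers":-1},{"travel":[0,0,0],"twist":[0,0,0],"fingers":-1},{"travel":[0,0,0],"twist":[0,0,0],"fingers":-1},{"travel":[-10,1,0],"twist":[0,0,0],"fingers":-1},{"travel":[-20,2,0],"twist":[0,0,0],"fingers":-1},{"travel":[-25,2.5,0],"twist":[0,0,0],"fingers":-1},{"travel":[-25,2.5,0],"twist":[0,0,0],"fingers":-1},{"travel":[-20,2,0],"twist":[0,0,0],"fingers":-1},{"travel":[-15,1.5,0],"twist":[0,0,0],"fingers":-1},{"travel":[-8,1,0],"twist":[0,0,0],"fingers":-1}]'
```

```text
time_s: 13.82
tcp_pos: [384.7, -293.0, 30.3]
eef_rot: [[0.115, 0.993, 0.002], [0.993, -0.115, -0.001], [-0.0, 0.002, -1.0]]
wrist_force: [1.5, 4.3, 10.5]
width: 8.5
```

```bash
python3 -m creep '[{"travel":[-8,1,0],"twist":[0,0,0],"fingers":-1},{"travel":[-5,0.6,0],"twist":[0,0,0],"fingers":-1},{"travel":[-3,0.5,0],"twist":[0,0,0],"fingers":-1},{"travel":[0,0,0],"twist":[0,0,0],"fingers":-1}]'
```

```text
time_s: 14.32
tcp_pos: [371.9, -291.7, 30.4]
eef_rot: [[0.117, 0.993, 0.009], [0.993, -0.117, -0.003], [-0.002, 0.009, -1.0]]
wrist_force: [14.1, 3.9, 1.5]
width: 8.4
```

```bash
python3 -m creep '[{"travel":[-2,0,0],"twist":[0,0,0],"fingers":-1},{"travel":[0,0,0],"twist":[0,0,0],"fingers":-1}]'; python3 -c "
from h import *
log();snap('top','t8')"
```

```text
time_s: 14.58
tcp_pos: [371.8, -291.7, 30.5]
eef_rot: [[0.118, 0.993, 0.013], [0.993, -0.118, -0.004], [-0.002, 0.014, -1.0]]
wrist_force: [24.1, 4.5, -4.6]
width: 8.3
```

View pics/t8.png

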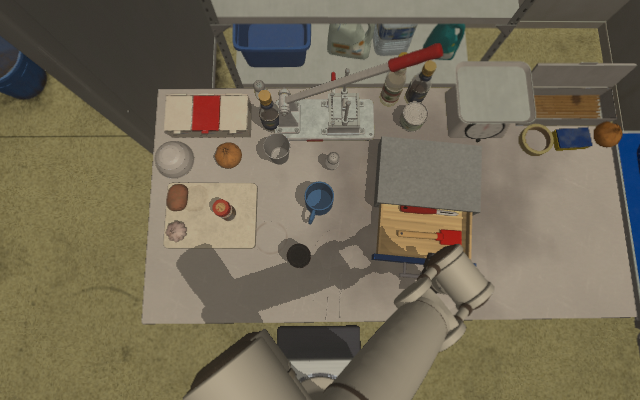

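```bash
python3 -m creep '[{"travel":[3,0,0],"twist":[0,0,0],"fingers":-1},{"travel":[0,0,0],"twist":[0,0,0],"fingers":-0.5},{"travel":[0,0,0],"twist":[0,0,0],"fingers":-0.35},{"travel":[0,0,0],"twist":[0,0,0],"fingers":-0.35},{"travel":[0,0,20],"twist":[0,0,0],"fingers":-0.35},{"travel":[0,0,40],"twist":[0,0,0],"fingers":-0.35},{"travel":[0,0,45],"twist":[0,0,0],"fingers":-0.35},{"travel":[20,10,45],"twist":[0,0,0],"fingers":-0.35},{"travel":[35,20,45],"twist":[0,0,0],"fingers":-0.35},{"travel":[35,0,20],"twist":[0,0,0],"fingers":-0.35}]'
python3 - <<'E'
from h import *
np.set_printoptions(precision=1,suppress=True)
s=log();W=cam('wrist');snap('wrist','w9');snap('top','t9');T=cam('top')
for p in [(396,234),(461,237)]: print(atz(T,p,29), proj(W,atz(T,p,29)))
for q in ['spatula_center','peeler']:
  for n in ('top','wrist'):
    for o in r.masks_of(n,q)[:1]: print(q,n,o['conf'],o['extent'])
E
```

```text
time_s: 15.88
tcp_pos: [461.0, -260.7, 247.1]
eef_rot: [[0.114, 0.993, 0.003], [0.993, -0.114, -0.003], [-0.003, 0.004, -1.0]]
wrist_force: [-0.1, -1.0, -0.5]
width: 27.8
[ 492.9 -221.4   29. ] [[346.  127.3]]
[ 482.5 -408.5   29. ] [[351.3 278.5]]
spatula_center top 0.51 [407.9, 235.2, 17.5, 4.5]
spatula_center wrist 0.89 [349.6, 205.4, 38.3, 150.6]
peeler top 0.51 [416.8, 210.1, 35.3, 4.1]
peeler wrist 0.55 [413.9, 200.0, 23.8, 131.6]
```

View pics/w9.png

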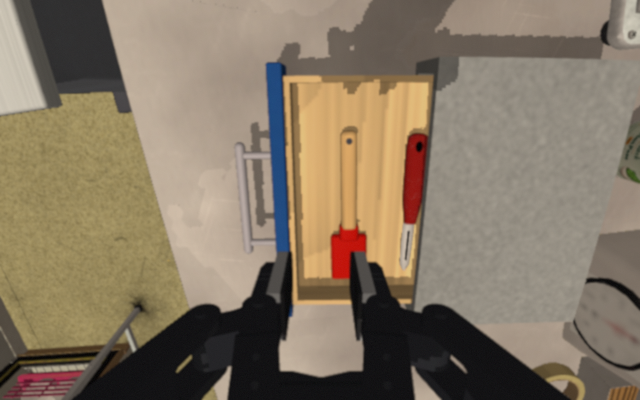

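```bash
python3 - <<'E'
from h import *
np.set_printoptions(precision=1,suppress=True)
W=cam('wrist');T=cam('top')
im=cv2.imread('pics/w9.png');cv2.imwrite('pics/w9z.png',cv2.resize(im[110:300,280:450],None,fx=3.5,fy=3.5,interpolation=cv2.INTER_CUBIC))
im=cv2.imread('pics/t9.png');cv2.imwrite('pics/t9z.png',cv2.resize(im[190:280,370:490],None,fx=5,fy=5,interpolation=cv2.INTER_CUBIC))
e=atz(W,(348.5,130),33);c=atz(W,(349,229),33);print(e,c,np.linalg.norm(c-e))
E
```

```text
[ 490.3 -222.2   33. ] [ 480.7 -334.8   33. ] 113.04884164946513
```

View pics/w9z.png

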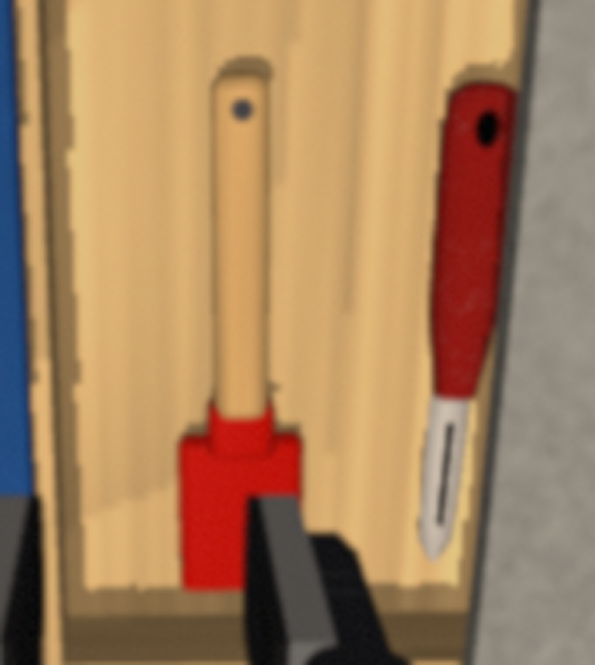

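View pics/t9z.png

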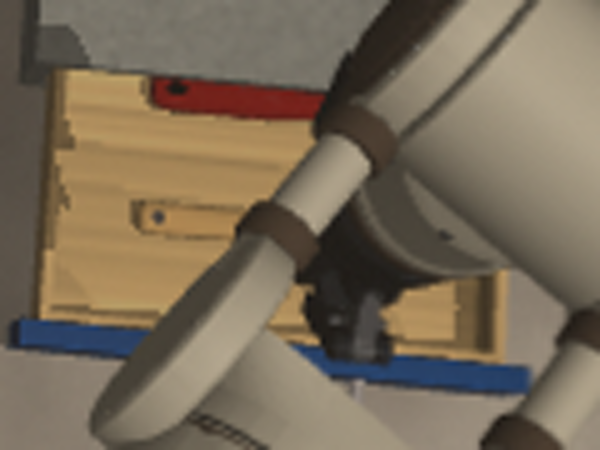

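```bash
python3 - <<'E'
from h import *
W=cam('wrist');T=cam('top')
print(tri([(T,(401.6,233.4)),(W,(349.1,141.1))]),tri([(T,(397.4,233.2)),(W,(349.1,130.6))]))
E
python3 -m creep '[{"travel":[10,0,-20],"twist":[-7,0.6,0.8],"fingers":-0.3},{"travel":[10,0,-30],"twist":[-7,0.6,0.8],"fingers":-0.3},{"travel":[6,0,-40],"twist":[-6,0.6,0],"fingers":-0.3},{"travel":[0,0,-40],"twist":[0,0,0],"fingers":-0.3},{"travel":[0,0,-30],"twist":[0,0,0],"fingers":-0.3},{"travel":[0,0,0],"twist":[0,0,0],"fingers":-0.3}]'
python3 - <<'E'
from h import *
np.set_printoptions(precision=2,suppress=True)
s=log();print(s['joint_positions'],s['wrist_force'])
W=cam('wrist');snap('wrist','w10')
print(proj(W,[[490.3,-222.2,33],[487,-259,33]]))
E
```

```text
[ 485.52760345 -221.65501471  107.29796388] [ 488.8496232  -216.51647763   77.75552165]
time_s: 16.92
tcp_pos: [481.7, -259.5, 80.1]
eef_rot: [[0.08, 0.996, -0.035], [0.937, -0.087, -0.338], [-0.34, -0.005, -0.94]]
wrist_force: [-0.2, -0.7, 0.6]
width: 30.0
[-31.03  12.22 108.7  -22.78  52.6  -13.13] [-0.21 -0.7   0.58]
[[332.05 151.74]
 [330.69 205.54]]
```

View pics/w10.png

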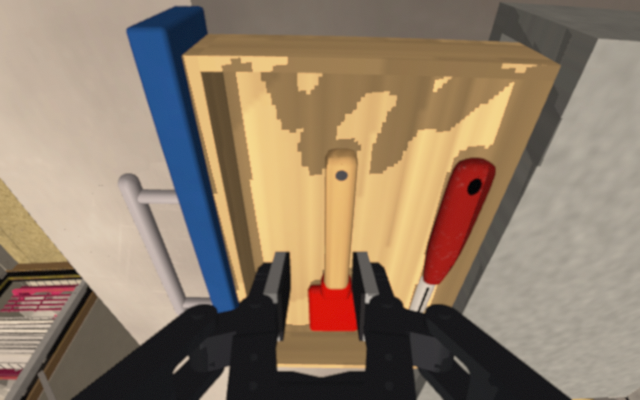

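```bash
cat >> h.py <<'E'
def wcam(i):
    q,p,Rt=[json.loads(l) for l in open('log.jsonl')][i]
    c=r.camera_params('wrist');K,d=cam('wrist')[:2];T=np.array(c['tool_from_camera'],float)
    Rt=np.array(Rt);p=np.array(p);Rw=Rt@T[:3,:3];o=Rt@T[:3,3]+p
    return K,d,Rw.T,-Rw.T@o
E
python3 - <<'E'
from h import *
np.set_printoptions(precision=1,suppress=True)
A=wcam(-2);B=wcam(-1);print(cam('wrist')[0][0,0])
for a,b in [((349.1,130.6),(341.5,149.5)),((349.1,141.1),(342,175)),((349.4,229),(336.5,289))]:
    X=tri([(A,a),(B,b)]);print(X,proj(A,X)-a,proj(B,X)-b,atz(B,b,34))
E
```

```text
330.417603532935
[ 495.7 -225.5   25.8] [[-0.3 -0. ]] [[0.6 0. ]] [ 495.3 -220.7   34. ]
[ 494.5 -235.2   36.3] [[0.2 0. ]] [[-0.4 -0. ]] [ 494.8 -236.8   34. ]
[ 485.8 -337.1   35.9] [[0. 0.]] [[-0.1 -0. ]] [ 485.7 -339.7   34. ]
```

```bash
python3 -m creep '[{"travel":[10.5,0,-10],"twist":[0,0,0],"fingers":-0.3},{"travel":[0,0,-15],"twist":[0,0,0],"fingers":-0.3},{"travel":[0,0,-10],"twist":[0,0,0],"fingers":-0.3},{"travel":[0,0,0],"twist":[0,0,0],"fingers":-0.3}]'
python3 - <<'E'
from h import *
np.set_printoptions(precision=2,suppress=True)
s=log();snap('wrist','w11')
W=cam('wrist');print(proj(W,[s['tcp_pos']]))
E
```

```text
time_s: 17.48
tcp_pos: [494.8, -260.5, 47.8]
eef_rot: [[0.081, 0.996, -0.029], [0.936, -0.087, -0.341], [-0.342, 0.0, -0.94]]
wrist_force: [0.7, 0.9, 0.3]
width: 30.0
[[320.42 266.91]]
```

View pics/w11.png

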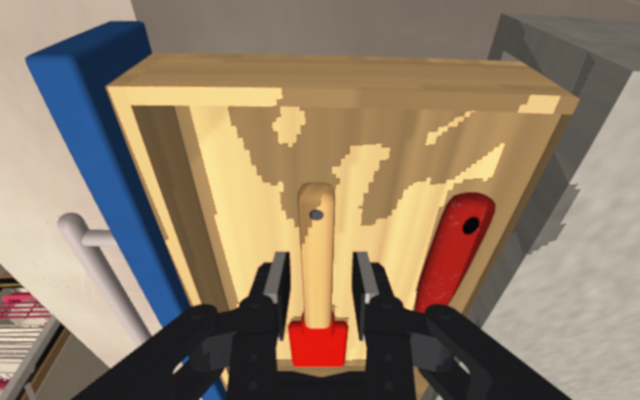

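```bash
python3 -m creep '[{"travel":[-0.5,0,-9],"twist":[0,0,0],"fingers":-0.3},{"travel":[0,0,-7],"twist":[0,0,0],"fingers":-0.3},{"travel":[0,0,0],"twist":[0,0,0],"fingers":-0.3}]'
```

```text
time_s: 17.9
tcp_pos: [494.8, -260.4, 31.9]
eef_rot: [[0.081, 0.996, -0.029], [0.936, -0.086, -0.341], [-0.343, 0.001, -0.939]]
wrist_force: [0.4, 0.1, 0.4]
width: 30.2
```

```bash
python3 -m creep '[{"travel":[0,0,-2.5],"twist":[0,0,0],"fingers":-0.3},{"travel":[0,0,0],"twist":[0,0,0],"fingers":-0.5},{"travel":[0,0,0],"twist":[0,0,0],"fingers":-1},{"travel":[0,0,0],"twist":[0,0,0],"fingers":-1},{"travel":[0,0,0],"twist":[0,0,0],"fingers":-1}]'
python3 -c "
from h import *
log();snap('wrist','w12')"
```

```text
time_s: 18.52
tcp_pos: [495.6, -260.9, 30.5]
eef_rot: [[0.082, 0.996, -0.027], [0.936, -0.086, -0.342], [-0.344, 0.003, -0.939]]
wrist_force: [0.6, -0.2, 1.4]
width: 15.7
```

View pics/w12.png

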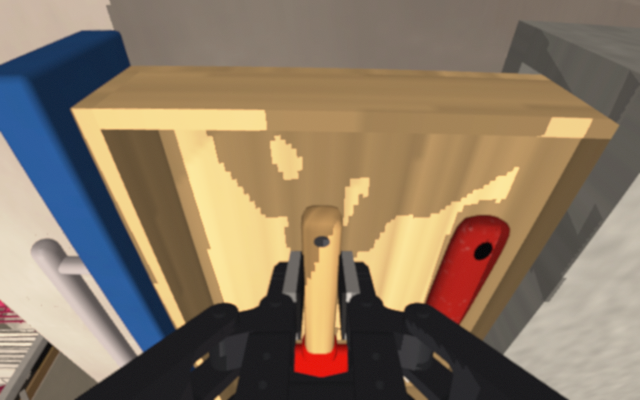

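```bash
python3 -m creep '[{"travel":[0,0,10],"twist":[0,0,0],"fingers":-1},{"travel":[0,0,20],"twist":[0,0,0],"fingers":-1},{"travel":[0,0,35],"twist":[0,0,0],"fingers":-1},{"travel":[0,0,45],"twist":[0,0,0],"fingers":-1},{"travel":[0,0,45],"twist":[0,0,0],"fingers":-1},{"travel":[0,0,45],"twist":[0,0,0],"fingers":-1},{"travel":[0,0,30],"twist":[0,0,0],"fingers":-1},{"travel":[0,0,0],"twist":[0,0,0],"fingers":-1}]'
python3 -c "
from h import *
print(log()['joint_positions']);snap('wrist','w13');snap('scene','s13')"
```

```text
time_s: 19.58
tcp_pos: [496.9, -261.6, 264.9]
eef_rot: [[0.084, 0.996, -0.021], [0.934, -0.086, -0.346], [-0.346, 0.01, -0.938]]
wrist_force: [0.2, 0.7, -0.4]
width: 16.2
[-30.37228171   1.31457309  98.12308146 -18.95205442  72.02495374
 -20.8027611 ]
```

View pics/w13.png

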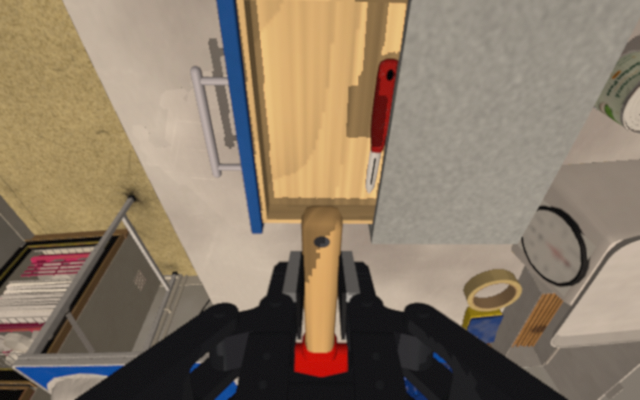

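View pics/s13.png

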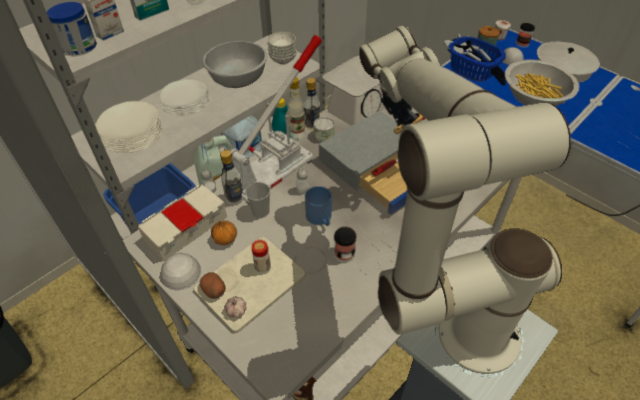

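```bash
cat > plan.py <<'E'
from h import *
from scipy.spatial.transform import Rotation as Ro
np.set_printoptions(precision=2,suppress=True)
L=[json.loads(l) for l in open('log.jsonl')]
q,p,Rg=L[-2] if len(L)==0 else L[int(open('gidx').read())]
p=np.array(p);Rg=np.array(Rg)
ew=np.array([.083,.996,0]);ew/=np.linalg.norm(ew)
end=np.array([498.6,-222.5,29.5])
tipT=Rg.T@(end-185*ew-p); endT=Rg.T@(end-p); eT=Rg.T@ew
def Rfin(th,az):
    th,az=np.radians([th,az])
    e=np.array([np.sin(th)*np.cos(az),np.sin(th)*np.sin(az),np.cos(th)])
    y=np.array([np.sin(az),-np.cos(az),0])
    # spatula world frame cols (jaw y', e, n)
    Fw=np.c_[y,e,np.cross(y,e)]
    yT=Rg.T@np.array([.996,-.083,0]); 
    FT=np.c_[yT,eT,np.cross(yT,eT)]
    return Fw@FT.T
E
python3 - <<'E'
n=len(open('log.jsonl').readlines()); open('gidx','w').write(str(n-2))
E
python3 - <<'E'
from plan import *
print(p,tipT,endT,eT)
s=r.read_state();Rc=np.array(s['eef_rot']);pc=np.array(s['tcp_pos'])
print('tip now',pc+Rc@tipT,'end now',pc+Rc@endT)
mug=np.array([594.5,1,0]);az=-20
Lh=np.array([np.cos(np.radians(az)),np.sin(np.radians(az)),0])
for th in (25,90):
    Rf=Rfin(th,az); tip=mug-17*Lh+np.array([0,0,10]); 
    print(th,Rf[:,2],'tcp',tip-Rf@tipT,'rotvec',np.degrees(Ro.from_matrix(Rf@Rc.T).as_rotvec()))
Y=Ro.from_matrix(Rfin(90,az)@Rc.T).as_rotvec(degrees=True)
E
```

```text
[ 495.59 -260.92   30.52] [-137.2     0.27   51.27] [ 36.54  -0.31 -12.28] [ 0.94 -0.   -0.34]
tip now [ 482.64 -406.38  258.8 ] end now [ 498.03 -222.02  258.95]
25 [ 0.66 -0.24 -0.71] tcp [635.76 -14.22 143.17] rotvec [ 39.86 -62.36 -92.41]
90 [-0.32  0.12 -0.94] tcp [716.09 -43.46  11.02] rotvec [  -0.07    0.02 -105.23]
```

```bash
python3 -m creep '[{"travel":[10,20,7],"twist":[0,0,-10.5],"fingers":-1},{"travel":[10,20,7],"twist":[0,0,-10.5],"fingers":-1},{"travel":[10,20,7],"twist":[0,0,-10.5],"fingers":-1},{"travel":[10,20,7],"twist":[0,0,-10.5],"fingers":-1},{"travel":[10,20,7],"twist":[0,0,-10.5],"fingers":-1},{"travel":[10,20,7],"twist":[0,0,-10.5],"fingers":-1},{"travel":[10,20,7],"twist":[0,0,-10.5],"fingers":-1},{"travel":[10,20,7],"twist":[0,0,-10.5],"fingers":-1},{"travel":[10,20,7],"twist":[0,0,-10.5],"fingers":-1},{"travel":[10,20,7],"twist":[0,0,-10.5],"fingers":-1}]'
python3 - <<'E'
from plan import *
s=log();Rc=np.array(s['eef_rot']);pc=np.array(s['tcp_pos']);print(s['joint_positions'])
print('tip',pc+Rc@tipT,'rotvec',Ro.from_matrix(Rfin(25,-20)@Rc.T).as_rotvec(degrees=True))
E
```

```text
time_s: 20.92
tcp_pos: [595.3, -60.1, 328.0]
eef_rot: [[0.879, -0.347, -0.327], [-0.326, -0.938, 0.118], [-0.347, 0.003, -0.938]]
wrist_force: [-0.3, 0.5, -1.3]
width: 15.9
[-17.71  26.3   61.69   0.81 112.33  92.78]
tip [457.8   -9.54 327.56] rotvec [-22.38 -61.28   0.1 ]
```

```bash
python3 -m creep '[{"travel":[6,6.5,-5],"twist":[-3.2,-8.75,0],"fingers":-1},{"travel":[6,6.5,-5],"twist":[-3.2,-8.75,0],"fingers":-1},{"travel":[6,6.5,-5],"twist":[-3.2,-8.75,0],"fingers":-1},{"travel":[6,6.5,-5],"twist":[-3.2,-8.75,0],"fingers":-1},{"travel":[6,6.5,-5],"twist":[-3.2,-8.75,0],"fingers":-1},{"travel":[5,6.5,-5],"twist":[-3.2,-8.75,0],"fingers":-1},{"travel":[5,6.5,-5],"twist":[-3.2,-8.75,0],"fingers":-1},{"travel":[0,0,0],"twist":[0,0,0],"fingers":-1}]'
python3 - <<'E'
from plan import *
s=log();Rc=np.array(s['eef_rot']);pc=np.array(s['tcp_pos']);print(s['joint_positions'])
print('tip',pc+Rc@tipT,'rotvec',Ro.from_matrix(Rfin(25,-20)@Rc.T).as_rotvec(degrees=True))
snap('wrist','w14');snap('scene','s14');snap('top','t14')
S=cam('scene');T=cam('top')
for n,C in (('scene',S),('top',T)): 
    print(n,proj(C,[pc+Rc@tipT,pc+Rc@endT,[594.5,1,90]]))
    for q in ('spatula_center','mug'):
        for o in r.recognise(n,q)[:2]: print(q,o)
im=cv2.imread('pics/s14.png');cv2.imwrite('pics/s14z.png',cv2.resize(im[120:260,240:440],None,fx=4,fy=4,interpolation=cv2.INTER_CUBIC))
im=cv2.imread('pics/t14.png');cv2.imwrite('pics/t14z.png',cv2.resize(im[120:280,230:430],None,fx=3.7,fy=3.7,interpolation=cv2.INTER_CUBIC))
E
```

```text
time_s: 21.92
tcp_pos: [630.8, -13.8, 286.9]
eef_rot: [[0.673, -0.343, 0.655], [-0.241, -0.939, -0.244], [0.699, 0.006, -0.715]]
wrist_force: [-0.4, 0.4, -1.7]
width: 16.3
[ -7.97 -11.09 115.01 -15.9   33.44 111.85]
tip [571.91   6.54 154.34] rotvec [ 0.24 -0.69 -0.15]
scene [[320.53 186.2 ]
 [307.17 125.67]
 [316.59 196.18]]
spatula_center {'extent': [316.1, 155.4, 23.5, 63.1], 'conf': 0.62}
mug {'extent': [318.4, 204.1, 33.3, 38.7], 'conf': 0.7}
top [[316.29 199.11]
 [327.64 151.63]
 [318.22 195.55]]
spatula_center {'extent': [326.4, 160.9, 12.1, 24.9], 'conf': 0.63}
mug {'extent': [328.0, 204.6, 11.7, 24.9], 'conf': 0.58}
```

View pics/s14z.png

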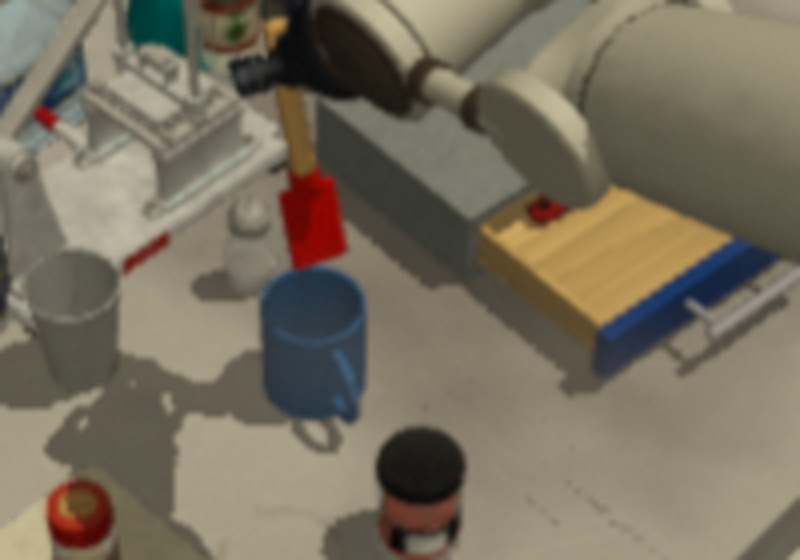

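View pics/t14z.png

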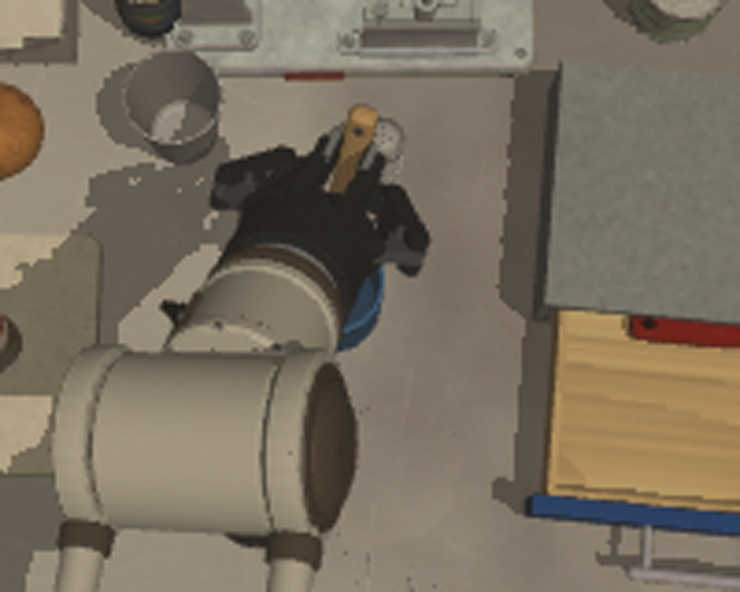

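View pics/w14.png

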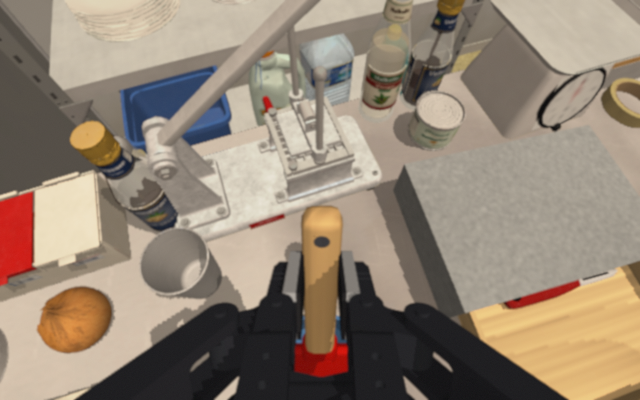

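```bash
python3 - <<'E'
from plan import *
S=cam('scene');T=cam('top')
print('mug scene',atz(S,(318.5,196),90),'top',atz(T,(319.7,195.7),90))
s=r.read_state();pc=np.array(s['tcp_pos']);Rc=np.array(s['eef_rot'])
t=pc+Rc@tipT
print('tip scene at z',atz(S,(320.3,185),t[2]),t)
print('end scene/top',atz(S,(308.8,125.5),(pc+Rc@endT)[2]),atz(T,(328.1,149.2),(pc+Rc@endT)[2]+5),pc+Rc@endT)
im=cv2.imread('pics/s14.png');cv2.imwrite('pics/s14y.png',cv2.resize(im[160:230,290:350],None,fx=9,fy=8.5,interpolation=cv2.INTER_CUBIC))
n=[json.loads(l) for l in open('log.jsonl')]
for i,l in enumerate(n): print(i,np.round(l[1]))
im=cv2.imread('pics/w4.png');cv2.imwrite('pics/w4z.png',cv2.resize(im[130:270,460:620],None,fx=4,fy=4,interpolation=cv2.INTER_CUBIC))
E
```

```text
mug scene [590.85  -3.56  90.  ] top [594.06  -3.08  90.  ]
tip scene at z [569.39   9.98 163.75] [579.94   4.08 163.75]
end scene/top [635.29 -13.92 331.87] [648.07 -19.91 336.87] [652.76 -21.62 331.87]
0 [ 436. -356.  262.]
1 [ 432. -363.   54.]
2 [496. -20. 207.]
3 [553. 316. 206.]
4 [555. 239. 247.]
5 [553.  -2. 298.]
6 [ 505. -298.  176.]
7 [ 507. -305.   29.]
8 [ 372. -292.   30.]
9 [ 461. -261.  247.]
10 [ 482. -260.   80.]
11 [ 495. -260.   48.]
12 [ 496. -261.   31.]
13 [ 497. -262.  265.]
14 [595. -60. 328.]
15 [631. -14. 287.]
```

View pics/w4z.png

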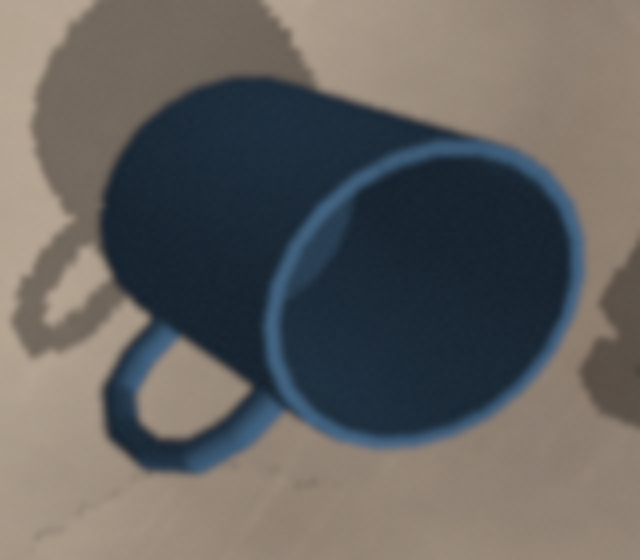

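View pics/s14y.png

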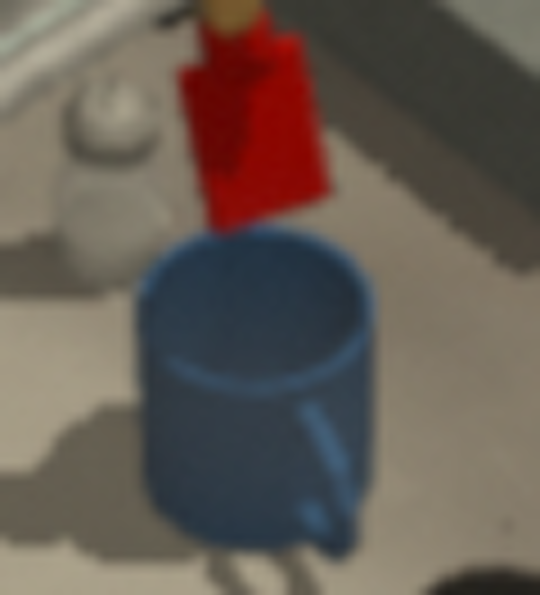

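```bash
python3 - <<'E'
from plan import *
A=wcam(4);B=wcam(5)
print(atz(A,(566.3,203.3),90),atz(B,(359.5,161.8),90),tri([(A,(566.3,203.3)),(B,(359.5,161.8)),(cam('top'),(319.7,195.7)),(cam('scene'),(318.5,196))]))
s=log();pc=np.array(s['tcp_pos']);Rc=np.array(s['eef_rot'])
print(s['time_s'],s['tcp_pos'],s['joint_vel'])
snap('scene','s15');snap('top','t15')
t=pc+Rc@tipT;e=pc+Rc@endT;print(t,e,'rv',Ro.from_matrix(Rfin(25,-20)@Rc.T).as_rotvec(degrees=True))
print(proj(cam('scene'),[t,e]),proj(cam('top'),[t,e]))
im=cv2.imread('pics/s15.png');cv2.imwrite('pics/s15y.png',cv2.resize(im[110:230,280:360],None,fx=6,fy=5,interpolation=cv2.INTER_CUBIC))
print(r.read_state()['tcp_pos'])
E
```

```text
[595.05  -1.15  90.  ] [595.39  -0.82  90.  ] [594.42  -3.42  87.05]
22.275 [636.66 -16.13 297.28] [ 0.11 -0.17  0.99 -0.3  -0.22  0.24]
[579.94   4.08 163.75] [652.76 -21.62 331.87] rv [ 0.35  0.22 -0.01]
[[319.12 182.13]
 [306.31 121.39]] [[317.23 195.34]
 [328.78 147.87]]
[636.12 -15.86 296.34]
```

View pics/s15y.png

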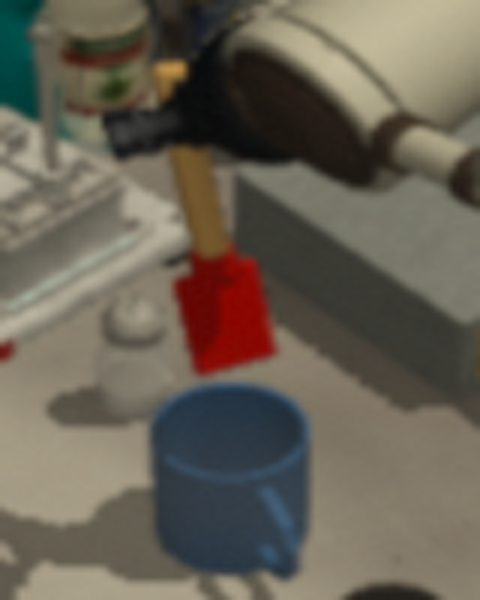

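```bash
python3 -m creep '[{"travel":[-2,-0.5,-15],"twist":[0,0,0],"fingers":-1},{"travel":[0,0,-20],"twist":[0,0,0],"fingers":-1},{"travel":[0,0,-15],"twist":[0,0,0],"fingers":-1},{"travel":[0,0,0],"twist":[0,0,0],"fingers":-1},{"travel":[0,0,0],"twist":[0,0,0],"fingers":-1}]'
python3 - <<'E'
from plan import *
s=log();pc=np.array(s['tcp_pos']);Rc=np.array(s['eef_rot'])
print(s['joint_vel'])
snap('scene','s16');snap('top','t16')
t=pc+Rc@tipT;e=pc+Rc@endT;print(t,e)
print(proj(cam('scene'),[t,e]))
im=cv2.imread('pics/s16.png');cv2.imwrite('pics/s16y.png',cv2.resize(im[130:230,280:360],None,fx=7,fy=6,interpolation=cv2.INTER_CUBIC))
E
```

```text
time_s: 23.0
tcp_pos: [633.8, -15.9, 246.0]
eef_rot: [[0.662, -0.344, 0.665], [-0.241, -0.939, -0.246], [0.71, 0.003, -0.705]]
wrist_force: [0.9, 0.3, -1.0]
width: 15.8
[-0.03 -0.52 -0.71  0.12 -0.02 -0.  ]
[576.94   4.29 112.48] [649.92 -21.34 280.53]
[[319.92 194.68]
 [307.43 136.23]]
```

View pics/s16y.png

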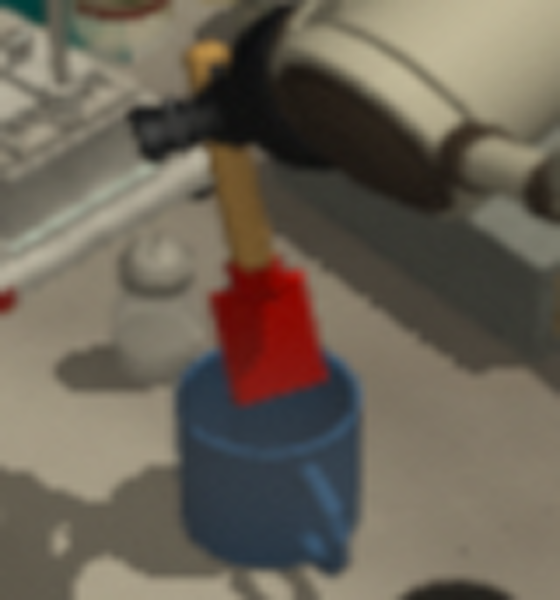

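```bash
python3 -m creep '[{"travel":[0,0,-12],"twist":[0,0,0],"fingers":-1},{"travel":[0,0,-15],"twist":[0,0,0],"fingers":-1},{"travel":[0,0,-15],"twist":[0,0,0],"fingers":-1},{"travel":[0,0,-10],"twist":[0,0,0],"fingers":-1},{"travel":[0,0,0],"twist":[0,0,0],"fingers":-1},{"travel":[0,0,0],"twist":[0,0,0],"fingers":-1}]'
python3 - <<'E'
from plan import *
s=log();pc=np.array(s['tcp_pos']);Rc=np.array(s['eef_rot'])
snap('scene','s17');snap('top','t17')
t=pc+Rc@tipT;e=pc+Rc@endT;print(t,e)
im=cv2.imread('pics/s17.png');cv2.imwrite('pics/s17y.png',cv2.resize(im[130:230,280:360],None,fx=7,fy=6,interpolation=cv2.INTER_CUBIC))
E
```

```text
time_s: 23.85
tcp_pos: [633.8, -15.8, 193.9]
eef_rot: [[0.662, -0.344, 0.665], [-0.241, -0.939, -0.246], [0.71, 0.003, -0.705]]
wrist_force: [-0.4, -0.3, -1.2]
width: 16.1
[576.97   4.3   60.4 ] [649.96 -21.32 228.45]
```

View pics/s17y.png

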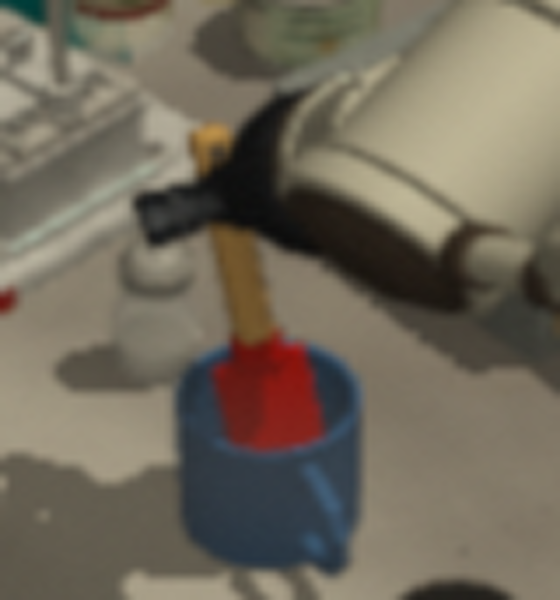

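```bash
python3 -m creep '[{"travel":[0,0,-12],"twist":[0,0,0],"fingers":-1},{"travel":[0,0,-12],"twist":[0,0,0],"fingers":-1},{"travel":[0,0,-12],"twist":[0,0,0],"fingers":-1},{"travel":[0,0,-8],"twist":[0,0,0],"fingers":-1},{"travel":[0,0,0],"twist":[0,0,0],"fingers":-1}]'
python3 - <<'E'
from plan import *
s=log();pc=np.array(s['tcp_pos']);Rc=np.array(s['eef_rot'])
snap('scene','s18');snap('wrist','w18')
t=pc+Rc@tipT;e=pc+Rc@endT;print(t,e)
im=cv2.imread('pics/s18.png');cv2.imwrite('pics/s18y.png',cv2.resize(im[130:230,280:360],None,fx=7,fy=6,interpolation=cv2.INTER_CUBIC))
E
```

```text
time_s: 24.58
tcp_pos: [632.6, -15.7, 147.6]
eef_rot: [[0.665, -0.344, 0.663], [-0.241, -0.939, -0.246], [0.707, 0.004, -0.707]]
wrist_force: [-1.5, -0.8, -0.3]
width: 15.8
[575.24   4.49  14.32] [648.81 -21.21 182.1 ]
```

View pics/s18y.png

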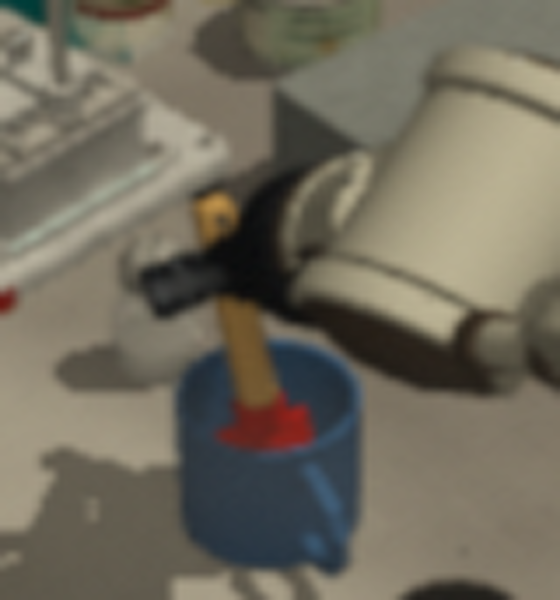

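View pics/w18.png

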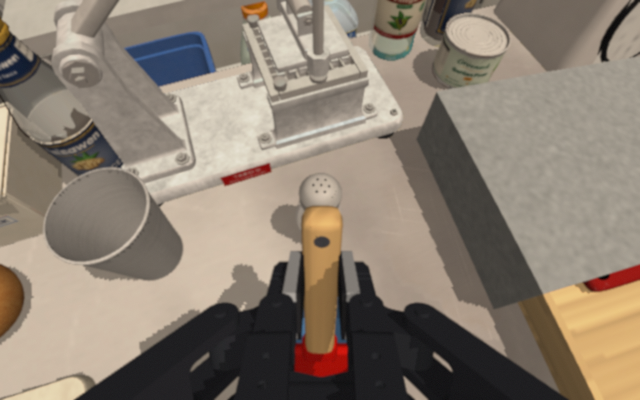

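```bash
python3 -m creep '[{"travel":[0,0,-3],"twist":[0,0,0],"fingers":-1},{"travel":[0,0,-2],"twist":[0,0,0],"fingers":-1},{"travel":[0,0,-1],"twist":[0,0,0],"fingers":-1},{"travel":[0,0,0],"twist":[0,0,0],"fingers":-1}]'
```

```text
time_s: 25.18
tcp_pos: [634.1, -15.9, 144.2]
eef_rot: [[0.662, -0.344, 0.666], [-0.241, -0.939, -0.246], [0.71, 0.003, -0.704]]
wrist_force: [0.1, 0.1, 1.3]
width: 15.9
```

```bash
python3 -m creep '[{"travel":[0,0,-2],"twist":[0,0,0],"fingers":-1},{"travel":[0,0,-1],"twist":[0,0,0],"fingers":-1},{"travel":[0,0,0],"twist":[0,0,0],"fingers":-1}]'
```

```text
time_s: 25.55
tcp_pos: [635.7, -16.0, 143.4]
eef_rot: [[0.659, -0.344, 0.669], [-0.24, -0.939, -0.246], [0.713, 0.002, -0.701]]
wrist_force: [0.9, -0.9, 7.1]
width: 15.7
```

```bash
python3 -m creep '[{"travel":[2,-0.7,1.5],"twist":[0,0,0],"fingers":-1},{"travel":[2,-0.7,0],"twist":[0,0,0],"fingers":-1},{"travel":[0,0,0],"twist":[0,0,0],"fingers":-1}]'
```

```text
time_s: 25.92
tcp_pos: [638.0, -17.3, 142.5]
eef_rot: [[0.662, -0.344, 0.666], [-0.241, -0.939, -0.246], [0.71, 0.003, -0.704]]
wrist_force: [1.1, -0.4, 5.7]
width: 15.8
```

```bash
python3 -m creep '[{"travel":[0,0,0],"twist":[0,0,0],"fingers":-0.55},{"travel":[0,0,0],"twist":[0,0,0],"fingers":-0.4},{"travel":[0,0,0],"twist":[0,0,0],"fingers":-0.2},{"travel":[0,0,0],"twist":[0,0,0],"fingers":-0.2},{"travel":[0,0,0],"twist":[0,0,0],"fingers":-0.2}]'
python3 - <<'E'
from plan import *
log();snap('wrist','w19');snap('scene','s19')
im=cv2.imread('pics/s19.png');cv2.imwrite('pics/s19y.png',cv2.resize(im[130:230,280:360],None,fx=7,fy=6,interpolation=cv2.INTER_CUBIC))
E
```

```text
time_s: 26.55
tcp_pos: [637.3, -17.2, 141.7]
eef_rot: [[0.663, -0.345, 0.664], [-0.241, -0.939, -0.246], [0.709, 0.003, -0.706]]
wrist_force: [-0.0, -0.3, 0.4]
width: 34.0
```

View pics/w19.png

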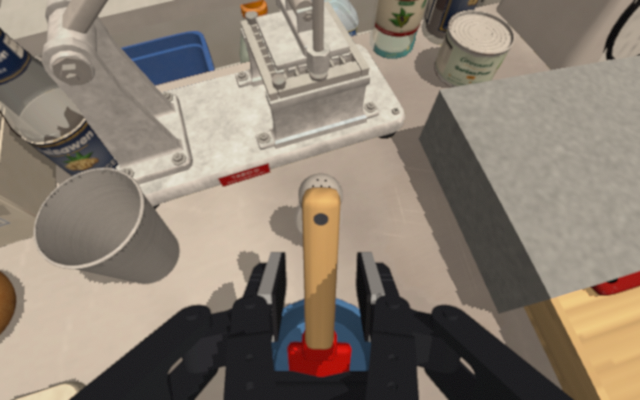

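View pics/s19y.png

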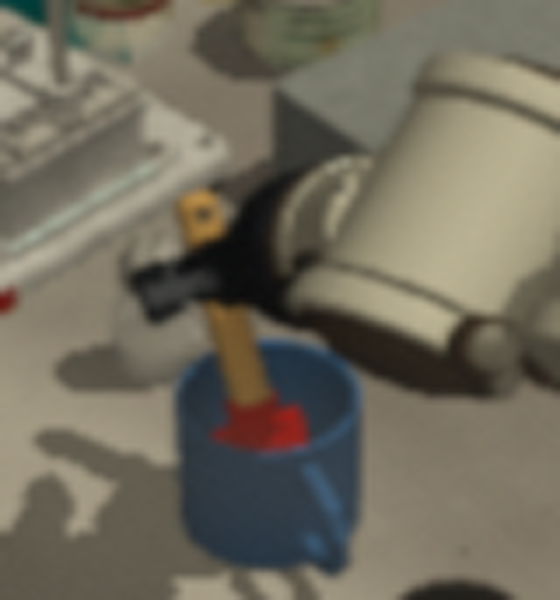

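```bash
python3 -m creep '[{"travel":[-7,2.5,7],"twist":[0,0,0],"fingers":-0.2},{"travel":[-13,5,14],"twist":[0,0,0],"fingers":-0.2},{"travel":[-20,7,21],"twist":[0,0,0],"fingers":-0.2},{"travel":[-27,10,28],"twist":[0,0,0],"fingers":-0.2},{"travel":[-27,10,28],"twist":[0,0,0],"fingers":-0.2},{"travel":[-27,10,28],"twist":[0,0,0],"fingers":-0.2},{"travel":[-27,30,28],"twist":[0,0,0],"fingers":-0.2},{"travel":[-10,50,20],"twist":[0,0,0],"fingers":-0.2},{"travel":[-10,50,20],"twist":[0,0,0],"fingers":-0.2},{"travel":[0,0,0],"twist":[0,0,0],"fingers":-0.2}]'
python3 - <<'E'
from plan import *
log();snap('wrist','w20');snap('scene','s20');im=snap('top','t20')
im=cv2.imread('pics/s20.png');cv2.imwrite('pics/s20y.png',cv2.resize(im[110:330,190:460],None,fx=2.7,fy=2.7,interpolation=cv2.INTER_CUBIC))
im=cv2.imread('pics/t20.png');cv2.imwrite('pics/t20y.png',cv2.resize(im[120:290,150:490],None,fx=2.3,fy=2.3,interpolation=cv2.INTER_CUBIC))
E
```

```text
time_s: 27.9
tcp_pos: [468.8, 161.6, 338.4]
eef_rot: [[0.663, -0.337, 0.669], [-0.237, -0.942, -0.24], [0.711, 0.0, -0.704]]
wrist_force: [0.0, -1.1, 0.1]
width: 34.0
```

View pics/s20y.png

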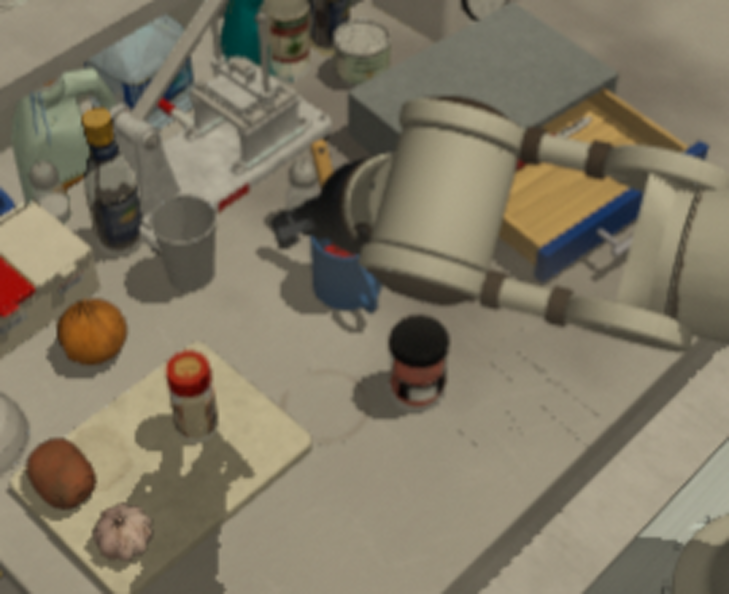

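View pics/t20y.png

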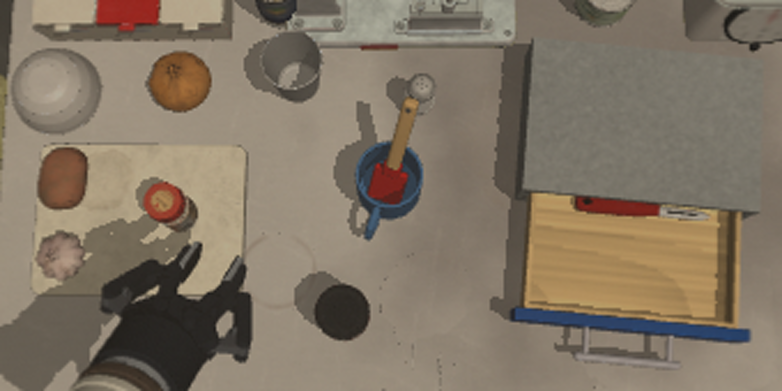

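```bash
python3 - <<'E'
from plan import *
T=cam('top');S=cam('scene')
a=(329.1,164.8);b=(190+320/2.7,110+146/2.7)
X=tri([(T,a),(S,b)]);print(X)
m=atz(T,(150+389/2.3,120+179/2.3),90);print('mug',m)
for z in (150,165):
  e=atz(T,a,z)-m;az=np.radians(-20);print(z,'out',e[0]*np.cos(az)+e[1]*np.sin(az),'side',-e[0]*np.sin(az)+e[1]*np.cos(az))
hd=atz(T,(150+371/2.3,120+235/2.3),70)-m;print('handle az',np.degrees(np.arctan2(hd[1],hd[0])))
s=r.read_state();print(s['time_s'],s['wrist_force'])
E
```

```text
[660.31 -29.   160.84]
mug [588.08  -1.46  90.  ]
150 out 81.68637121847827 side 1.3226997901054176
165 out 77.51679344660838 side 0.3621252171210898
handle az 161.11665092875975
28.05 [ 0.45  0.2  -0.36]
```

```bash
python3 -m creep '[{"travel":[0,0,0],"twist":[0,0,0],"fingers":-0.2},{"travel":[0,0,0],"twist":[0,0,0],"fingers":-0.2},{"travel":[0,0,0],"twist":[0,0,0],"fingers":-0.2}]'; python3 -c "
from h import *
print(r.sign_off())"
```

```text
time_s: 28.42
tcp_pos: [469.5, 156.4, 335.5]
eef_rot: [[0.663, -0.346, 0.664], [-0.242, -0.938, -0.247], [0.709, 0.003, -0.706]]
wrist_force: [0.8, -0.8, 0.5]
width: 34.1
the job is handed in; nothing more can be done
None
```

I did the three steps in the required order and handed the job in at 28.4 s; the hand-in gives no verdict.

- **Jar:** it stands upright on the board's free half, let go. I set it down at about (555, 259) mm, roughly 50 mm to the −y side of the board's centre.
- **Drawer:** I pulled it until the handle stopped moving and the pull force rose to 24 N. The last pictures show it still out, with the peeler still in it.
- **Spatula:** it went head first into the mug until it touched the inner floor at about 7 N, and I let go with it leaning on the rim. From the last pictures, the handle end is about 160 mm up and 78–82 mm out opposite the mug's handle. It is within about 2 mm of that line.
- **Mug and bystanders:** the mug stayed upright. The top camera put it about 6 mm from its earlier estimate, which is close to the measurement error. Nothing else looks moved in the last pictures, and the arm is clear of everything.

**Checks that disagreed:**
- The cameras differed by 3–7 mm on the mug's position; I used a weighted average and kept slack in the fit.
- The first height estimate for the spatula (top camera and wrist camera together) came out wrong at 78–107 mm. Two wrist views gave 26 mm at the handle end and about 36 mm at two other points on the handle. The 36 mm agrees with the stated 37 mm.
- One reading above the mug was taken while the arm was still settling, so I measured again before lowering.

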